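# Run the card carrier round the bent display rail and press it home

### The job

Slide the price-card carrier along the bent rail, round the corner of the display, and with it push the rubber stop collar home until it will go no further; leave the carrier there, let go of it. Work gently, letting the carrier turn with the rail and keeping its card upright: the rail stands a little askew, so feel your way and neither force the carrier sideways nor jam it against the end; leave the tins and the jar where they are.

Things in the scene. Friction and masses are not known exactly. Their poses are not given: they have to be found in the camera images.
- stand: Fixed grey board, 360x380x12 mm; z up, origin at table level under the centre of the rail's bend. Rail: steel rod, 10 mm thick, axis level 130 mm above the table. As drawn in the board's frame (x, y mm) it runs straight from (94,120) to (0,120), by a quarter circle of radius 120 about the origin to (-120,0), straight to a flange at (-120,-104). Posts: (100,120), (-120,-113).
- rail_pivot (a point): Upright pivot of the rail on the board, at (50,120) mm in the board's frame, 130 mm above the table. The whole rail (rod, posts, collar) stands turned from the drawing by up to 0.055 rad either way about the upright axis through this point. This skew is not measured; it is stiff and does not change during the work, and shifts the far end by up to 15 mm.
- carrier_mid (a point): Centre of the carrier's aluminium block on its bore axis: 30 mm along the rod (own x), 28 wide (y), 34 high (z); 13 mm bore along x, hangs 1.5 mm below the rod's axis with 1.5 mm play all round. A card plate 40 mm long, 3 thick, reaches 69 mm below. 0.06 to 0.13 kg. Grip across the width from above. Starts 42 to 58 mm along board x; ends near (-120,-77) mm plus skew.
- collar (a joint): How far the stop collar is pushed along the last straight, m: 0 outermost, 0.012 home at the flange, where it stops dead. Black rubber ring on the rod, 22 mm diameter, 12 long; its near face is at board y = -80 mm at 0, -92 mm home (before skew). Starts 0 to 5 mm along, slides with about 2.5 N drag, stays where left.
- risers: Two stacked clear risers inside the bend, fixed on the board, origin at the board's origin on its top; treads 52 and 90 mm above the table, a spring clip on the upper front edge and two tins on top (to 116 mm above the table). Nearest corner about 60 mm inside the bend of the rail.
- tin0: Loose round brushed tin, 52 mm diameter, 26 mm high, on the lower riser; origin under it.
- tin1: Loose round brushed tin like the other, on the lower riser; origin under it.
- jar: Short glass jar, 50 mm diameter, 42 mm high, black screw cap, on the lower riser; origin under it.
- tin2: Loose larger round tin, 64 mm diameter, 30 mm high, on the table beside the board's -y edge; origin under it.
Things that resemble listed ones, but are neither listed nor needed, are in the scene too. Leave any purple look-alike of the part that bears carrier_mid alone.

How it is judged:
On the way, in this order (a step that is already met when the one before it is completed fails the run):
1. the carrier has come round the bend onto the last straight, card upright (y of carrier_mid in the frame of stand below -0.01 m and x of carrier_mid in the frame of stand below -0.1 m and angle between carrier_mid's own z axis and vertical below 0.3 rad), for 0.1 s.
2. the stop collar is pushed home (value of joint collar above 0.0105 m), for 0.2 s.
At the end, for the whole second after the job is handed in: The collar is home (pushed at least 10.5 of its 12 mm), the carrier hangs at rest on the last straight by the collar (its centre beyond y = -60 mm and x = -100 mm of the board's frame), upright within 0.3 rad and released (value of joint collar above 0.0105 m and y of carrier_mid in the frame of stand below -0.06 m and x of carrier_mid in the frame of stand below -0.1 m and angle between carrier_mid's own z axis and vertical below 0.3 rad and height (world z) of carrier_mid above 0.12 m and linear speed of carrier below 0.02 m/s and contact force between the fingers and carrier below 0.1 N); the robot touches nothing.
It fails at once if the carrier is forced against the rail or the collar with more than 22 N (contact force between carrier and stand above 22 N).
It fails at once if the robot presses on the rail, the collar or the board with more than 20 N (contact force between the arm and stand above 20 N).
It fails at once if the fingers press on the rail, the collar or the board with more than 20 N (contact force between the fingers and stand above 20 N).
It fails at once if the card is tipped more than 0.5 rad (angle between carrier_mid's own z axis and vertical above 0.5 rad).
It fails at once if a tin or the jar is moved more than 10 mm (distance of any of tin0, tin1, jar, tin2 from where it was at the start of the episode above 0.01 m).
It also fails if it takes over 69 s, if anything falls off the work surface, if the arm or the gripper's body presses on something with over 40 N, if the wrist force passes 120 N, or if a joint passes its speed limit or range.

### The arm

A 6-joint arm with a two-finger parallel gripper is mounted at the origin on the work surface. World frame = base frame: x ahead of the robot, y to its left, z up, the work surface at z = 0. Lengths are in m, angles in rad, forces in N, time in s.
With the tool pointing down it reaches from about 0.275 to 0.85 m from the base axis. Payload 5.2 kg.
Tool frame: the origin (TCP) lies at the very end of the fingers, on their centre line; the grasp point (between the pads) lies 19 mm behind it; z points along the fingers, y is the line along which they close (so a half turn about z gives the same grasp; the last joint's range is limited). The gripper opens to 85 mm and grips with 20 to 120 N. Pads are 22 mm wide; open, the fingers measure 114 mm over their backs; the gripper's body (76 mm by 85 mm) begins 54 mm behind the grasp point. The pads swing forward as they close: fully open they stand 13 mm farther back than shut.
Start: joints at [-1.475, 0.259, 1.535, -0, 1.348, -0.203], TCP at [0.162, -0.526, 0.231] pointing down, gripper open.
Joint ranges: [-3.14, 3.14], [-0.91, 2.08], [0.19, 2.58], [-1.22, 4.36], [0.22, 2.71], [-3.12, 3.12]. Speed limits (rad/s): [2.57, 2.57, 3.14, 3.14, 3.14, 3.14].

### API

Orientations are given as [roll, pitch, yaw] about the fixed x, y, z axes, in that order (R = Rz(yaw) Ry(pitch) Rx(roll)).
In Python, from cell import monitor, optics, bot gives the robot as it stands.
- The arm moves only by the tool apply_moves, never from a script. Its argument "deltas" is one flat list of numbers, 7 for each row, row after row: the turn, a rotation vector about the world's x, y, z in units of 5 degrees (1.0 is 5 degrees), then the shift along the world's x, y, z in units of 25 mm (1.0 is 25 mm), then the gripper command: -1 is shut, 1 is fully open, values between are in proportion. In form: [ax, ay, az, tx, ty, tz, jaw, ax, ay, az, tx, ty, tz, jaw, ...]. A call has exactly 8 rows; each row shifts and turns the commanded pose from where the row before left it; what a row does not reach is not made up. A row lasts 1/12 s, in which the tool goes at most 41.7 mm and 7.16 degrees, less where a joint would pass 70% of its speed; a pose out of reach is approached as far as the arm can. A call is refused whole if a number of a shift passes 1 or a number of a turn 1, either way. A call with a gripper value outside its range is refused whole. The fingers move at their own pace and stop on an object; "squeeze" is the grip in N (left out, the last holds). Time passes only in rows, so rows that do not move let the fingers close, or fill a call up. It gives the time, the measured TCP pose, the force and the opening at its end, in the units of the state.
- monitor.sense(): the state, without advancing time (a new reading comes with each control period).
- optics.capture(name): name is "scene" or "top" or "wrist"; returns the picture (420x560x3 uint8, red, green, blue); there is no depth.
- optics.camera_model(name): a dict with "K" (3x3 intrinsics, pixels), "R" (3x3) and "t" (3): a world point X has camera coordinates R X + t. Camera axes: x right, y down, z forward; pixel columns grow to the right and rows downward; lengths in m; the calibration is good to about 2 mm. A picture is of the moment at which its call begins: read the wrist's pose just before it. camera_model takes no time and is no camera call; for the wrist camera it gives the pose at the moment of the call.
- bot.close_job(): hands the job in, once; it reports no verdict.
The state is a dict: "time": time; "joints": joint angles; "joint_velocities": joint speeds; "joint_efforts": joint torques, N m; "position": TCP position; "tcp_rot": TCP orientation; "ft_force": force on the tool from outside, world axes, zero at the start; "moment": the same for the moment, N m; "gripper_width": finger opening in m.
Only numpy, scipy, OpenCV 4.12 (cv2) and the standard library are available. Lean on these libraries where they do the work, as an engineer would, in place of code of your own. Each camera call takes 0.05 s, during which the arm holds its last target. There are 200 camera calls.

## Working session

There is one attempt and no reset: what is moved stays moved. The work goes in short steps, Python scripts to look and compute and a tool call to move; the robot and the scene stay as the last step left them, time stands still between calls to the robot, and variables do not carry over. Pictures are saved under pics/ and viewed, on a budget of 10 in all, crops included, one or two more only if the job needs it, and the job is handed in when it is done.

Besides the shell and the picture viewer there is one more tool, called after "Emit:" as name(argument=value, ...) on one line, values as JSON. apply_moves: Moves the arm, as the interface text tells. Its arguments: {"type":"object","properties":{"deltas":{"type":"array"},"squeeze":{"type":"number"}},"required":["deltas"]}

```bash
mkdir -p pics; ls; python3 - <<'E'
from cell import monitor, optics, bot
import cv2, numpy as np
a=optics.capture("scene");b=optics.capture("top")
cv2.imwrite("pics/s0.png",a[...,::-1]);cv2.imwrite("pics/t0.png",b[...,::-1])
for n in("scene","top"):print(n,{k:np.round(v,4).tolist() for k,v in optics.camera_model(n).items()})
s=monitor.sense();print(s)
E
```

```text
pics
scene {'K': [[392.9077, 0.0, 276.3169], [0.0, 392.9077, 212.1209], [0.0, 0.0, 1.0]], 'R': [[0.803, 0.5959, 0.0053], [0.488, -0.6524, -0.5798], [-0.3421, 0.4682, -0.8147]], 't': [-0.4874, -0.2151, 1.1517]}
top {'K': [[437.5156, 0.0, 274.1226], [0.0, 437.5156, 209.6147], [0.0, 0.0, 1.0]], 'R': [[-0.0239, -0.9995, 0.0221], [-0.9973, 0.0223, -0.0703], [0.0697, -0.0238, -0.9973]], 't': [0.0014, 0.5765, 0.8942]}
{'time': 0.1, 'joints': array([-1.47476775e+00,  2.59279959e-01,  1.53595951e+00,  7.90963911e-06,
        1.34800885e+00, -2.02814649e-01]), 'joint_velocities': array([-0.00085933, -0.00233659, -0.00161902,  0.00010468, -0.0011214 ,
        0.00029052]), 'joint_efforts': array([ 1.22306996e-03, -4.46974826e+01, -2.91245592e+01, -5.22800965e-04,
        6.22531414e-03,  3.80447929e-06]), 'position': array([ 0.16189973, -0.52514117,  0.23055821]), 'tcp_rot': array([-3.13997248e+00, -3.41047611e-04,  2.98841192e-01]), 'ft_force': array([ 0.17652621, -0.83590505,  0.25984329]), 'moment': array([ 0.00712142, -0.04390191, -0.03862806]), 'gripper_width': 0.08524756076922481}
```

View pics/s0.png

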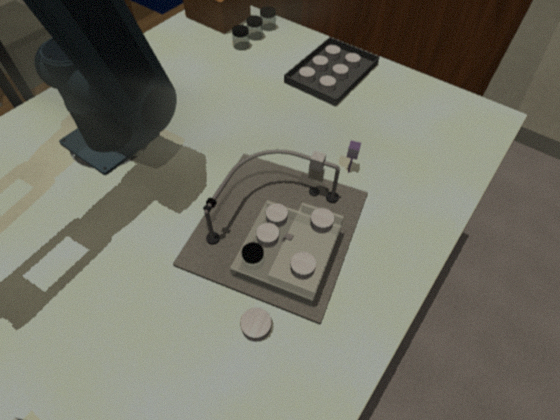

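View pics/t0.png

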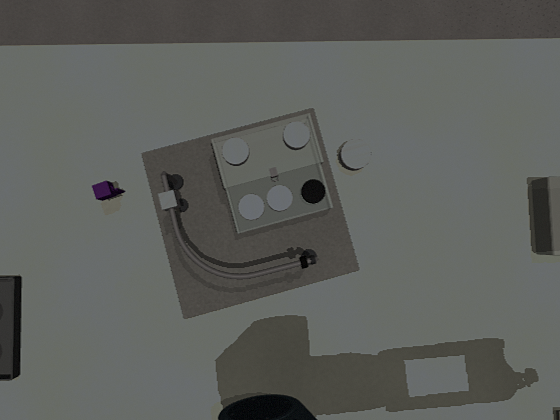

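```bash
python3 - <<'E'
import cv2,numpy as np
a=cv2.imread("pics/t0.png")[95:325,85:365];b=cv2.imread("pics/s0.png")[130:270,170:390]
f=lambda i,s:cv2.convertScaleAbs(cv2.resize(i,None,fx=s,fy=s,interpolation=cv2.INTER_CUBIC),alpha=1.7)
cv2.imwrite("pics/t0c.png",f(a,2.6));cv2.imwrite("pics/s0c.png",f(b,3.5))
E
```

```text
(no output)
```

View pics/t0c.png

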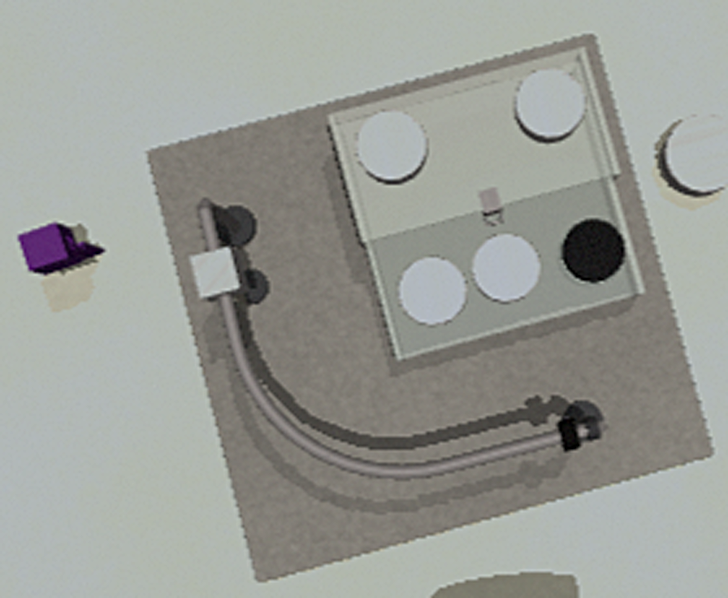

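View pics/s0c.png

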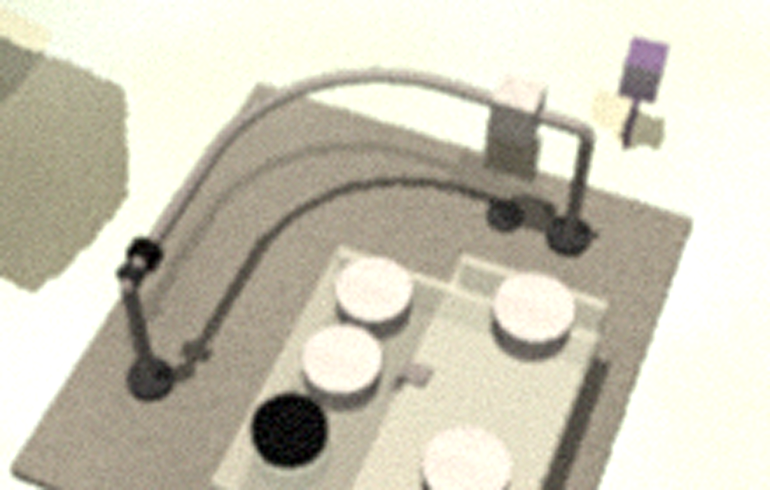

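```bash
cat > h.py <<'E'
import numpy as np
from scipy.optimize import least_squares
def ray(m,px,z):
    R,t,K=m["R"],m["t"],m["K"]; c=-R.T@t
    d=R.T@np.linalg.solve(K,[px[0],px[1],1.]); return (c+d*(z-c[2])/d[2])[:2]
def path(s): # s=0 at (94,120) mm; returns x,y,heading(board)
    L=120*np.pi/2
    if s<94: return 94-s,120.,np.pi
    if s<94+L:
        a=np.pi/2+(s-94)/120; return 120*np.cos(a),120*np.sin(a),a+np.pi/2
    return -120.,-(s-94-L),1.5*np.pi
SEND=94+60*np.pi+104
S=np.linspace(0,SEND,1500); P=np.array([path(s)[:2] for s in S])/1000
def world(q,xy):
    c,s=np.cos(q[2]),np.sin(q[2]); return np.asarray(xy)@np.array([[c,s],[-s,c]])+q[:2]
def dist(q,W):
    d=np.linalg.norm(world(q,P)[None]-W[:,None],axis=2); return d.min(1),S[d.argmin(1)]
E
python3 - <<'E'
from h import *; from cell import optics
m=optics.camera_model("top"); f=lambda p:np.array(p)/2.6+[85,95]
C=np.array([ray(m,f(p),.012) for p in [(148,150),(594,36),(712,455),(262,580)]])
print("corners",C.round(4).tolist(),"sides",np.linalg.norm(np.roll(C,-1,0)-C,axis=1))
e=[C[0]-C[3],C[1]-C[2]];print("board yaw",[np.arctan2(v[1],v[0]) for v in e],"ctr",C.mean(0))
e=[C[0]-C[1],C[3]-C[2]];print([np.arctan2(v[1],v[0])-np.pi/2 for v in e])
W=np.array([ray(m,f(p),.13) for p in [(212,240),(228,305),(243,350),(265,392),(300,433),(345,460),(400,470),(460,463),(520,450),(562,437)]])
st=ray(m,f((206,204)),.13)
r=least_squares(lambda q:np.r_[dist(q,W)[0],.3*(world(q,[.0995,.12])-st)],[C.mean(0)[0],C.mean(0)[1],.25])
print("rail",r.x,"res mm",(r.fun*1e3).round(1)); print("s of pts",dist(r.x,W)[1])
b=ray(m,f((214,272)),.1455);print("block",b,dist(r.x,b[None]))
R=r.x;inv=lambda w:(np.array([[np.cos(R[2]),np.sin(R[2])],[-np.sin(R[2]),np.cos(R[2])]])@(w-R[:2]))
print("block in rail frame",inv(b)); print("collar near face s",SEND-104+80)
# check in scene
m2=optics.camera_model("scene")
for s in (0,94,188,282.5,362,386):
    w=np.r_[world(R,np.array(path(s)[:2])/1e3),.13];p=m2["K"]@(m2["R"]@w+m2["t"]);p=p[:2]/p[2];print(s,w.round(4),((p-[170,130])*3.5).round())
E
```

```text
corners [[0.7038, 0.2645], [0.792, -0.1018], [0.446, -0.1868], [0.3567, 0.1756]] sides [0.37679956 0.35627864 0.37325719 0.35833898]
board yaw [np.float64(0.25077217976051625), np.float64(0.24089734334199378)] ctr [0.57465356 0.0378879 ]
[np.float64(0.23628237928705853), np.float64(0.24171168180310354)]
rail [0.56846409 0.05091366 0.23499609] res mm [ 1.9  2.1  0.4  2.2  1.2  0.4  1.1  0.1  2.1  0.9 -0.8 -0.1]
s of pts [ 17.79065616  65.23240592  98.75103348 132.52749662 170.94500051
 208.07332641 247.52217268 290.06504611 332.86575513 363.80602672]
block [0.58992303 0.18252612] (array([0.00299917]), array([42.54287343]))
block in rail frame [0.05151368 0.12299864]
collar near face s 362.4955592153876
0 [0.6319 0.1895 0.13  ] [572. 129.]
94 [0.5405 0.1676 0.13  ] [441.  88.]
188 [0.4663 0.1139 0.13  ] [307.  87.]
282.5 [0.4518 0.023  0.13  ] [204. 158.]
362 [ 0.4703 -0.0543  0.13  ] [146. 247.]
386 [ 0.4759 -0.0777  0.13  ] [127. 275.]
```

Emit:
apply_moves(deltas=[0,0,-0.09,0.57,0.89,0,0.5,0,0,-0.09,0.57,0.89,0,0.5,0,0,-0.09,0.57,0.89,0,0.5,0,0,-0.09,0.57,0.89,0,0.5,0,0,-0.09,0.57,0.89,0,0.5,0,0,-0.09,0.57,0.89,0,0.5,0,0,-0.09,0.57,0.89,0,0.5,0,0,-0.09,0.57,0.89,0,0.5], squeeze=20)

```text
time: 0.77
position: [0.2763, -0.3462, 0.231]
tcp_rot: [-3.141, 0.0, 0.235]
ft_force: [0.2, -0.1, -0.2]
gripper_width: 0.0638
```

Emit:
apply_moves(deltas=[0,0,0,0.57,0.89,0,0.2,0,0,0,0.57,0.89,0,0.2,0,0,0,0.57,0.89,0,0.2,0,0,0,0.57,0.89,0,0.2,0,0,0,0.57,0.89,0,0.2,0,0,0,0.57,0.89,0,0.2,0,0,0,0.57,0.89,0,0.2,0,0,0,0.57,0.89,0,0.2])

```text
time: 1.43
position: [0.3902, -0.1682, 0.2311]
tcp_rot: [-3.141, 0.0, 0.236]
ft_force: [0.0, -0.8, -0.6]
gripper_width: 0.0513
```

Emit:
apply_moves(deltas=[0,0,0,0.57,0.89,0,0.2,0,0,0,0.57,0.89,0,0.2,0,0,0,0.57,0.89,0,0.2,0,0,0,0.57,0.89,0,0.2,0,0,0,0.57,0.89,0,0.2,0,0,0,0.57,0.89,0,0.2,0,0,0,0.57,0.89,0,0.2,0,0,0,0.57,0.89,0,0.2])

```text
time: 2.1
position: [0.5042, 0.0097, 0.2309]
tcp_rot: [-3.141, 0.001, 0.236]
ft_force: [0.5, 0.3, 0.9]
gripper_width: 0.0512
```

Emit:
apply_moves(deltas=[0,0,0,0.57,0.89,0,0.2,0,0,0,0.57,0.89,0,0.2,0,0,0,0.57,0.89,0,0.2,0,0,0,0.57,0.89,0,0.2,0,0,0,0.57,0.89,0,0.2,0,0,0,0.57,0.89,0,0.2,0,0,0,0.5,0.7,0,0.2,0,0,0,0,0,0,0.2])

```text
time: 2.77
position: [0.6032, 0.1626, 0.2302]
tcp_rot: [-3.14, -0.0, 0.239]
ft_force: [-0.3, 0.1, -0.6]
gripper_width: 0.0513
```

```bash
python3 - <<'E'
from cell import monitor, optics
from h import *
import cv2
s=monitor.sense();print({k:np.round(v,4).tolist() for k,v in s.items()})
m=optics.camera_model("wrist");a=optics.capture("wrist");cv2.imwrite("pics/w1.png",cv2.convertScaleAbs(a[...,::-1],alpha=1.5))
print({k:np.round(v,4).tolist() for k,v in m.items()}); np.savez("w1.npz",**m)
R=np.array([.56846,.05091,.2350])
for q in (0,16.5,42.5,94,130,188):
    w=np.r_[world(R,np.array(path(q)[:2])/1e3),.13];p=m["K"]@(m["R"]@w+m["t"]);print(q,w,p[:2]/p[2])
E
```

```text
{'time': 2.7667, 'joints': [0.0842, 0.3937, 1.3457, 0.0015, 1.4023, 1.4161], 'joint_velocities': [-0.0403, -0.0358, 0.0599, -0.0327, 0.0086, -0.041], 'joint_efforts': [0.795, -52.623, -29.8768, 0.0912, 0.1503, 0.3578], 'position': [0.6032, 0.1626, 0.2302], 'tcp_rot': [-3.1401, -0.0002, 0.2386], 'ft_force': [-0.2531, 0.0593, -0.5957], 'moment': [-0.0457, -0.057, -0.0184], 'gripper_width': 0.0513}
{'K': [[376.3258, 0.0, 281.313], [0.0, 376.3258, 207.9046], [0.0, 0.0, 1.0]], 'R': [[0.2352, -0.9719, -0.0005], [-0.931, -0.2254, 0.2872], [-0.2792, -0.0671, -0.9579]], 't': [0.0179, 0.5621, 0.5572]}
0 [0.63193519 0.18949896 0.13      ] [253.95306453 159.08655262]
16.5 [0.6158887  0.18565705 0.13      ] [254.41480062 183.9814035 ]
42.5 [0.59060333 0.17960313 0.13      ] [255.10765306 221.33706738]
94 [0.54051884 0.16761172 0.13      ] [256.36710408 289.24132273]
130 [0.50727908 0.15414224 0.13      ] [264.34401066 331.85610945]
188 [0.46631185 0.11388425 0.13      ] [302.80886588 386.18534167]
```

View pics/w1.png

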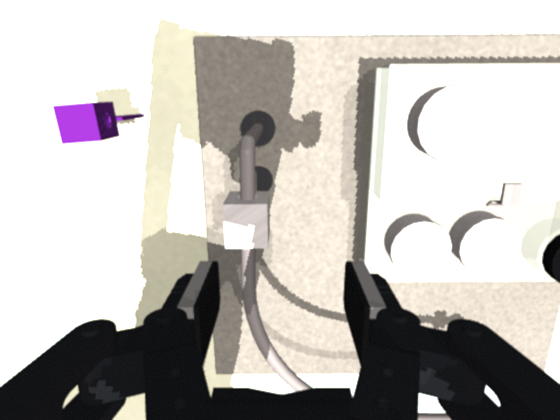

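```bash
python3 - <<'E'
from h import *; from cell import optics
m=optics.camera_model("top"); w1=dict(np.load("w1.npz")); f=lambda p:np.array(p)/2.6+[85,95]
T=np.array([ray(m,f(p),.13) for p in [(212,240),(228,305),(243,350),(265,392),(300,433),(345,460),(400,470),(460,463),(520,450),(562,437)]])
W=np.array([ray(w1,p,.13) for p in [(246,150),(246.5,190),(247,258),(249,290),(262,335),(288,373)]])
def sd(q,X):
    d=world(q,P)[None]-X[:,None]; i=np.linalg.norm(d,axis=2).argmin(1)
    return np.linalg.norm(d,axis=2).min(1)
print("wrist pts",W)
q0=[.5685,.0509,.235]
for X in (T,W,np.r_[T,W]):
    r=least_squares(lambda q:dist(q,X)[0],q0);print(r.x.round(4),(r.fun*1e3).round(1))
    print([world(r.x,np.array(path(s)[:2])/1e3).round(4).tolist() for s in (16.5,94,188,282,362)])
print("block wrist",ray(w1,(240,235),.1455),ray(w1,(247,235),.1455))
E
```

```text
wrist pts [[0.6364638  0.1957263 ]
 [0.61066337 0.18987549]
 [0.56281427 0.17927591]
 [0.53867647 0.17262917]
 [0.50421079 0.15523964]
 [0.47563098 0.12813949]]
[0.5683 0.0507 0.2395] [1.7 2.1 0.2 2.1 1.2 0.5 1.2 0.2 2.1 1.1]
[[0.6151, 0.1857], [0.5398, 0.1673], [0.4659, 0.1132], [0.4516, 0.0227], [0.4706, -0.055]]
[0.5732 0.0578 0.231 ] [0.2 0.  0.6 0.1 0.6 0.3]
[[0.6212, 0.1923], [0.5457, 0.1746], [0.4713, 0.1212], [0.4563, 0.0308], [0.4746, -0.0471]]
[0.5696 0.0546 0.2189] [0.2 0.8 3.6 4.7 2.6 0.7 0.1 1.8 3.2 1.5 3.8 3.2 3.2 2.  0.1 0.7]
[[0.6192, 0.1885], [0.5435, 0.1717], [0.4685, 0.1192], [0.4524, 0.029], [0.4697, -0.0491]]
block wrist [0.584641   0.18716622] [0.58570057 0.18279131]
```

Emit:
apply_moves(deltas=[0,0,0,0.3,0.5,0,0.2,0,0,0,0.3,0.5,0,0.2,0,0,0,0,0,-0.5,0.2,0,0,0,0,0,-0.5,0.2,0,0,0,0,0,-0.5,0.2,0,0,0,0,0,-0.5,0.2,0,0,0,0,0,-0.4,0.2,0,0,0,0,0,0,0.2])

```text
time: 3.48
position: [0.6151, 0.1833, 0.1686]
tcp_rot: [-3.141, 0.005, 0.235]
ft_force: [-0.1, -0.4, 0.2]
gripper_width: 0.0513
```

Emit:
apply_moves(deltas=[0,0,0,0.12,0.2,-0.3,0.2,0,0,0,0,0,-0.3,0.2,0,0,0,0,0,0,0.2,0,0,0,0,0,0,0.2,0,0,0,0,0,0,0.2,0,0,0,0,0,0,0.2,0,0,0,0,0,0,0.2,0,0,0,0,0,0,0.2])

```text
time: 4.15
position: [0.6201, 0.1894, 0.1568]
tcp_rot: [3.142, -0.001, 0.236]
ft_force: [0.6, 0.3, 0.6]
gripper_width: 0.0511
```

```bash
python3 - <<'E'
from cell import monitor, optics
from h import *
import cv2
s=monitor.sense();print(s["position"],s["tcp_rot"],s["ft_force"])
m=optics.camera_model("wrist");a=optics.capture("wrist");cv2.imwrite("pics/w2.png",cv2.convertScaleAbs(a[...,::-1],alpha=1.5))
np.savez("w2.npz",**m)
R=np.array([.5708,.0542,.2350])
for q in (0,16.5,42.5,94,130,188):
    w=np.r_[world(R,np.array(path(q)[:2])/1e3),.13];p=m["K"]@(m["R"]@w+m["t"]);print(q,w,p[:2]/p[2])
p=m["K"]@(m["R"]@s["position"]+m["t"]);print("tcp",p[:2]/p[2])
E
```

```text
[0.62012096 0.18941219 0.15675146] [ 3.14151190e+00 -7.54379599e-04  2.36029421e-01] [0.56339834 0.25724117 0.6166144 ]
0 [0.63427519 0.19278896 0.13      ] [284.60371821 225.55089307]
16.5 [0.6182287  0.18894705 0.13      ] [284.5273368  257.51860947]
42.5 [0.59294333 0.18289313 0.13      ] [284.41465791 304.6778151 ]
94 [0.54285884 0.17090172 0.13      ] [284.21557232 388.00059773]
130 [0.50961908 0.15743224 0.13      ] [293.43797967 438.73959575]
188 [0.46865185 0.11717425 0.13      ] [341.16529386 501.67353099]
tcp [285.10082364 279.65945163]
```

View pics/w2.png

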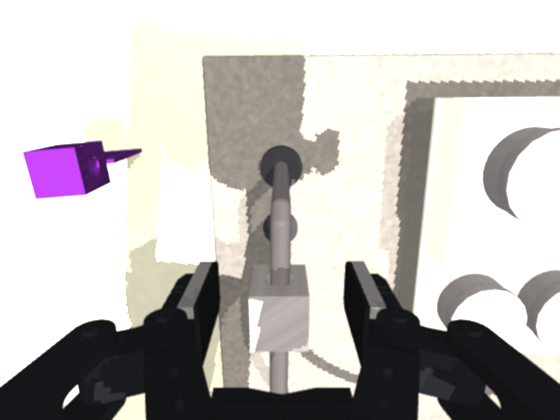

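```bash
python3 - <<'E'
from h import *; import cv2
m=dict(np.load("w2.npz"))
u=np.array([np.cos(.235),np.sin(.235)]);t=np.array([.6201,.1894])
for n,p,z in (("rear bottom",(281,265),.1115),("front top",(281,350),.1455),("rear top?",(281,295),.1455),("post",(281,165),.012)):
    w=ray(m,p,z);print(n,w,"along from tcp mm",(w-t)@u*1e3)
g=cv2.cvtColor(cv2.imread("pics/w2.png"),6);print(g[255:360,292].tolist());print(g[255:360,302].tolist())
E
```

```text
rear bottom [0.60545187 0.18765777] along from tcp mm -14.651185750774147
front top [0.57772559 0.18104283] along from tcp mm -43.15562854631236
rear top? [0.60649115 0.18791514] along from tcp mm -13.580535726413089
post [0.64156597 0.19625915] along from tcp mm 22.473066060639486
[254, 254, 254, 254, 254, 254, 254, 252, 245, 202, 148, 132, 133, 132, 133, 132, 134, 133, 133, 134, 137, 142, 141, 139, 132, 129, 124, 126, 133, 135, 132, 134, 136, 132, 134, 136, 136, 135, 136, 133, 138, 162, 181, 184, 184, 181, 180, 179, 181, 181, 185, 185, 186, 184, 182, 184, 185, 183, 180, 182, 181, 182, 182, 180, 179, 178, 175, 175, 174, 172, 172, 173, 174, 176, 176, 178, 179, 179, 179, 182, 182, 180, 179, 177, 173, 174, 173, 172, 172, 175, 175, 179, 178, 190, 207, 220, 238, 250, 254, 254, 254, 254, 254, 254, 254]
[254, 254, 254, 254, 254, 254, 254, 254, 254, 205, 146, 132, 134, 132, 133, 133, 132, 133, 132, 135, 135, 133, 133, 132, 132, 132, 131, 132, 132, 131, 131, 135, 133, 132, 133, 132, 133, 134, 132, 134, 142, 166, 178, 184, 185, 186, 184, 184, 182, 184, 184, 184, 183, 180, 181, 182, 184, 180, 178, 178, 176, 176, 174, 173, 174, 173, 174, 178, 178, 178, 179, 179, 182, 182, 182, 180, 176, 176, 173, 173, 174, 173, 174, 175, 178, 176, 178, 178, 173, 178, 197, 215, 227, 231, 233, 229, 199, 166, 153, 162, 168, 178, 221, 251, 254]
```

Emit:
apply_moves(deltas=[0,0,0,0.06,0.02,-0.3,0.2,0,0,0,0,0,-0.4,0.2,0,0,0,0,0,-0.4,0.2,0,0,0,0,0,-0.4,0.2,0,0,0,0,0,-0.34,0.2,0,0,0,0,0,0,0.2,0,0,0,0,0,0,0.2,0,0,0,0,0,0,0.2])

```text
time: 4.87
position: [0.6216, 0.1899, 0.1104]
tcp_rot: [3.142, -0.0, 0.236]
ft_force: [0.3, 0.2, 0.9]
gripper_width: 0.0513
```

Emit:
apply_moves(deltas=[0,0,0,0,0,0,-0.1,0,0,0,0,0,0,-0.2,0,0,0,0,0,0,-0.3,0,0,0,0,0,0,-0.35,0,0,0,0,0,0,-0.4,0,0,0,0,0,0,-0.43,0,0,0,0,0,0,-0.46,0,0,0,0,0,0,-0.46])

```text
time: 5.53
position: [0.6214, 0.1899, 0.1104]
tcp_rot: [-3.142, -0.0, 0.236]
ft_force: [-0.7, 0.7, -0.9]
gripper_width: 0.0233
```

```bash
cat > plan.py <<'E'
from h import *; import sys
# args: qx qy qyaw  x y yaw (current)  step_mm ncalls
q=np.array(list(map(float,sys.argv[1:4]))); cur=np.array(list(map(float,sys.argv[4:7]))); st=float(sys.argv[7]); n=int(sys.argv[8])
d,s0=dist(q,cur[None,:2]); s0=s0[0]; print("lat mm",d*1e3,"s",s0)
for c in range(n):
    rows=[]
    for k in range(8):
        sp=s0+st*(c*8+k+1); x,y,h=path(sp); h=(h+path(sp+26)[2])/2-np.pi+q[2]
        tgt=np.r_[world(q,np.array([x,y])/1e3),h]
        u=np.round((tgt-cur)/[.025,.025,np.deg2rad(5)],2); u=np.clip(u,-1,1); cur=cur+u*[.025,.025,np.deg2rad(5)]
        rows.append([0,0,u[2],u[0],u[1],0,-.46])
    print("s->%.1f"%sp,cur.round(4),[float(f"{v:g}") if v else 0 for r in rows for v in r])
E
python3 plan.py .5708 .0542 .235 .6214 .1899 .236 3 12
```

```text
lat mm [0.19349593] s 13.149615423605582
s->37.1 [0.5981 0.1842 0.2351] [0, 0, -0.01, -0.11, -0.03, 0, -0.46, 0, 0, 0, -0.12, -0.03, 0, -0.46, 0, 0, 0, -0.12, -0.03, 0, -0.46, 0, 0, 0, -0.11, -0.03, 0, -0.46, 0, 0, 0, -0.12, -0.03, 0, -0.46, 0, 0, 0, -0.12, -0.02, 0, -0.46, 0, 0, 0, -0.11, -0.03, 0, -0.46, 0, 0, 0, -0.12, -0.03, 0, -0.46]
s->61.1 [0.5749 0.1786 0.2351] [0, 0, 0, -0.12, -0.03, 0, -0.46, 0, 0, 0, -0.11, -0.03, 0, -0.46, 0, 0, 0, -0.12, -0.02, 0, -0.46, 0, 0, 0, -0.12, -0.03, 0, -0.46, 0, 0, 0, -0.11, -0.03, 0, -0.46, 0, 0, 0, -0.12, -0.03, 0, -0.46, 0, 0, 0, -0.12, -0.03, 0, -0.46, 0, 0, 0, -0.11, -0.02, 0, -0.46]
s->85.1 [0.5514 0.1729 0.3067] [0, 0, 0, -0.12, -0.03, 0, -0.46, 0, 0, 0, -0.12, -0.03, 0, -0.46, 0, 0, 0.1, -0.11, -0.03, 0, -0.46, 0, 0, 0.14, -0.12, -0.03, 0, -0.46, 0, 0, 0.15, -0.12, -0.02, 0, -0.46, 0, 0, 0.14, -0.11, -0.03, 0, -0.46, 0, 0, 0.14, -0.12, -0.03, 0, -0.46, 0, 0, 0.15, -0.12, -0.03, 0, -0.46]
s->109.1 [0.5284 0.1664 0.4699] [0, 0, 0.14, -0.11, -0.03, 0, -0.46, 0, 0, 0.14, -0.12, -0.02, 0, -0.46, 0, 0, 0.15, -0.12, -0.03, 0, -0.46, 0, 0, 0.2
[... 1978 characters left out ...]
, 0, 0.28, -0.01, -0.12, 0, -0.46, 0, 0, 0.29, 0, -0.12, 0, -0.46, 0, 0, 0.29, 0, -0.12, 0, -0.46]
s->277.1 [0.4529 0.0314 1.7832] [0, 0, 0.28, 0, -0.12, 0, -0.46, 0, 0, 0.16, 0, -0.12, 0, -0.46, 0, 0, 0.15, 0.01, -0.12, 0, -0.46, 0, 0, 0.14, 0.01, -0.12, 0, -0.46, 0, 0, 0.14, 0.01, -0.12, 0, -0.46, 0, 0, 0.15, 0.01, -0.12, 0, -0.46, 0, 0, 0.14, 0.02, -0.12, 0, -0.46, 0, 0, 0.14, 0.02, -0.12, 0, -0.46]
s->301.1 [0.4584 0.0081 1.8059] [0, 0, 0.15, 0.03, -0.11, 0, -0.46, 0, 0, 0.11, 0.02, -0.12, 0, -0.46, 0, 0, 0, 0.03, -0.12, 0, -0.46, 0, 0, 0, 0.03, -0.11, 0, -0.46, 0, 0, 0, 0.03, -0.12, 0, -0.46, 0, 0, 0, 0.03, -0.12, 0, -0.46, 0, 0, 0, 0.02, -0.11, 0, -0.46, 0, 0, 0, 0.03, -0.12, 0, -0.46]
```

Emit:
apply_moves(deltas=[0,0,0,-0.11,-0.03,0,-0.46,0,0,0,-0.12,-0.03,0,-0.46,0,0,0,-0.12,-0.03,0,-0.46,0,0,0,-0.11,-0.03,0,-0.46,0,0,0,-0.12,-0.03,0,-0.46,0,0,0,-0.12,-0.02,0,-0.46,0,0,0,-0.11,-0.03,0,-0.46,0,0,0,-0.12,-0.03,0,-0.46])

```text
time: 6.2
position: [0.5979, 0.1841, 0.1103]
tcp_rot: [-3.142, -0.0, 0.236]
ft_force: [0.6, -1.3, 0.6]
gripper_width: 0.0229
```

Emit:
apply_moves(deltas=[0,0,0,-0.12,-0.03,0,-0.46,0,0,0,-0.11,-0.03,0,-0.46,0,0,0,-0.12,-0.02,0,-0.46,0,0,0,-0.12,-0.03,0,-0.46,0,0,0,-0.11,-0.03,0,-0.46,0,0,0,-0.12,-0.03,0,-0.46,0,0,0,-0.12,-0.03,0,-0.46,0,0,0,-0.11,-0.02,0,-0.46])

```text
time: 6.87
position: [0.5747, 0.1785, 0.1103]
tcp_rot: [-3.142, -0.0, 0.236]
ft_force: [0.3, -0.4, -0.1]
gripper_width: 0.0228
```

```bash
python3 - <<'E'
from cell import monitor, optics
import cv2,numpy as np
s=monitor.sense();print(s["position"],s["ft_force"],s["moment"])
a=optics.capture("wrist")[...,::-1];b=optics.capture("scene")[120:260,180:380,::-1]
b=cv2.resize(b,(400,280),interpolation=cv2.INTER_CUBIC)
o=np.zeros((420,800,3),np.uint8);o[:300,:400]=cv2.resize(a,(400,300));o[:280,400:]=b
cv2.imwrite("pics/w3.png",cv2.convertScaleAbs(o,alpha=1.5))
E
```

```text
[0.57465151 0.17854841 0.1103446 ] [ 0.33383068 -0.42619728 -0.06351164] [ 0.0220696  -0.08046864 -0.01678209]
```

View pics/w3.png

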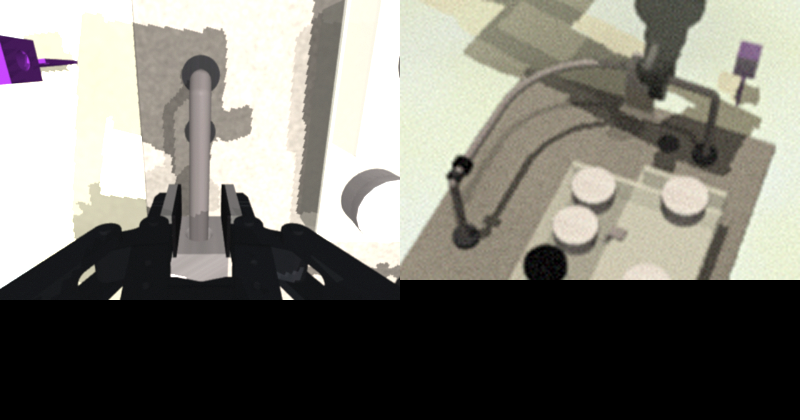

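The picture shows the rod (col 200) running centrally between the pads (176 and 229). The block is ahead of them and has moved along the rail. I'll continue into the bend.

Emit:
apply_moves(deltas=[0,0,0,-0.12,-0.03,0,-0.46,0,0,0,-0.12,-0.03,0,-0.46,0,0,0.1,-0.11,-0.03,0,-0.46,0,0,0.14,-0.12,-0.03,0,-0.46,0,0,0.15,-0.12,-0.02,0,-0.46,0,0,0.14,-0.11,-0.03,0,-0.46,0,0,0.14,-0.12,-0.03,0,-0.46,0,0,0.15,-0.12,-0.03,0,-0.46])

```text
time: 7.63
position: [0.5513, 0.1728, 0.1104]
tcp_rot: [3.142, -0.0, 0.309]
ft_force: [0.7, 0.5, 0.7]
gripper_width: 0.0234
```

Emit:
apply_moves(deltas=[0,0,0.14,-0.11,-0.03,0,-0.46,0,0,0.14,-0.12,-0.02,0,-0.46,0,0,0.15,-0.12,-0.03,0,-0.46,0,0,0.29,-0.11,-0.03,0,-0.46,0,0,0.29,-0.12,-0.03,0,-0.46,0,0,0.28,-0.11,-0.04,0,-0.46,0,0,0.29,-0.12,-0.04,0,-0.46,0,0,0.29,-0.11,-0.04,0,-0.46])

```text
time: 8.3
position: [0.5281, 0.1663, 0.1103]
tcp_rot: [3.142, 0.0, 0.473]
ft_force: [1.5, -0.3, 0.5]
gripper_width: 0.0236
```

Emit:
apply_moves(deltas=[0,0,0.28,-0.11,-0.04,0,-0.46,0,0,0.29,-0.11,-0.05,0,-0.46,0,0,0.29,-0.11,-0.05,0,-0.46,0,0,0.28,-0.11,-0.05,0,-0.46,0,0,0.29,-0.11,-0.05,0,-0.46,0,0,0.29,-0.1,-0.06,0,-0.46,0,0,0.28,-0.11,-0.06,0,-0.46,0,0,0.29,-0.1,-0.06,0,-0.46])

```text
time: 8.97
position: [0.5065, 0.1558, 0.1103]
tcp_rot: [-3.141, 0.0, 0.672]
ft_force: [0.5, 1.3, -0.2]
gripper_width: 0.0232
```

```bash
python3 - <<'E'
from cell import monitor, optics
import cv2,numpy as np
s=monitor.sense();print(s["position"],s["tcp_rot"],s["ft_force"],s["moment"])
a=optics.capture("wrist")[...,::-1];b=optics.capture("scene")[120:260,180:380,::-1]
b=cv2.resize(b,(400,280),interpolation=cv2.INTER_CUBIC)
o=np.zeros((300,800,3),np.uint8);o[:300,:400]=cv2.resize(a,(400,300));o[:280,400:]=b
cv2.imwrite("pics/w4.png",cv2.convertScaleAbs(o,alpha=1.5))
E
```

```text
[0.50648199 0.15580356 0.1102767 ] [-3.14142949e+00  1.80639933e-04  6.72493155e-01] [ 0.47421202  1.28852552 -0.20536096] [ 0.09403679 -0.07028876  0.00502362]
```

View pics/w4.png

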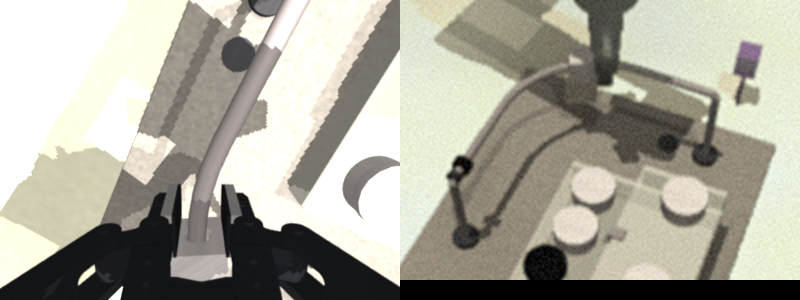

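The rod still runs between the pads (col ~200 against a middle of 202), and the block stays ahead and upright. Continuing.

Emit:
apply_moves(deltas=[0,0,0.28,-0.1,-0.07,0,-0.46,0,0,0.29,-0.1,-0.07,0,-0.46,0,0,0.29,-0.1,-0.07,0,-0.46,0,0,0.28,-0.09,-0.07,0,-0.46,0,0,0.29,-0.1,-0.07,0,-0.46,0,0,0.29,-0.09,-0.08,0,-0.46,0,0,0.28,-0.09,-0.08,0,-0.46,0,0,0.29,-0.09,-0.08,0,-0.46])

```text
time: 9.73
position: [0.4879, 0.1411, 0.1103]
tcp_rot: [3.142, -0.0, 0.871]
ft_force: [1.7, 0.7, -0.6]
gripper_width: 0.0233
```

Emit:
apply_moves(deltas=[0,0,0.29,-0.08,-0.09,0,-0.46,0,0,0.28,-0.08,-0.08,0,-0.46,0,0,0.29,-0.09,-0.09,0,-0.46,0,0,0.29,-0.08,-0.09,0,-0.46,0,0,0.28,-0.07,-0.09,0,-0.46,0,0,0.29,-0.08,-0.1,0,-0.46,0,0,0.29,-0.07,-0.09,0,-0.46,0,0,0.28,-0.07,-0.1,0,-0.46])

```text
time: 10.4
position: [0.4724, 0.1229, 0.1103]
tcp_rot: [-3.142, -0.0, 1.071]
ft_force: [-0.8, 0.6, 0.5]
gripper_width: 0.0231
```

Emit:
apply_moves(deltas=[0,0,0.29,-0.07,-0.1,0,-0.46,0,0,0.29,-0.06,-0.1,0,-0.46,0,0,0.28,-0.06,-0.1,0,-0.46,0,0,0.29,-0.06,-0.11,0,-0.46,0,0,0.28,-0.06,-0.1,0,-0.46,0,0,0.29,-0.06,-0.11,0,-0.46,0,0,0.29,-0.05,-0.11,0,-0.46,0,0,0.28,-0.05,-0.11,0,-0.46])

```text
time: 11.07
position: [0.4605, 0.1019, 0.1103]
tcp_rot: [-3.141, -0.0, 1.271]
ft_force: [0.2, 1.0, 2.0]
gripper_width: 0.0233
```

```bash
python3 - <<'E'
from cell import monitor, optics
import cv2,numpy as np
s=monitor.sense();print(s["position"],s["tcp_rot"],s["ft_force"],s["moment"])
a=optics.capture("wrist")[...,::-1];b=optics.capture("scene")[120:260,180:380,::-1]
b=cv2.resize(b,(400,280),interpolation=cv2.INTER_CUBIC)
o=np.zeros((300,800,3),np.uint8);o[:300,:400]=cv2.resize(a,(400,300));o[:280,400:]=b
cv2.imwrite("pics/w5.png",cv2.convertScaleAbs(o,alpha=1.5))
E
```

```text
[0.46051979 0.10191209 0.11030937] [-3.14138873e+00 -1.53465107e-04  1.27084885e+00] [0.18826658 1.00450073 2.01882625] [ 0.09029946 -0.03622538 -0.00973266]
```

View pics/w5.png

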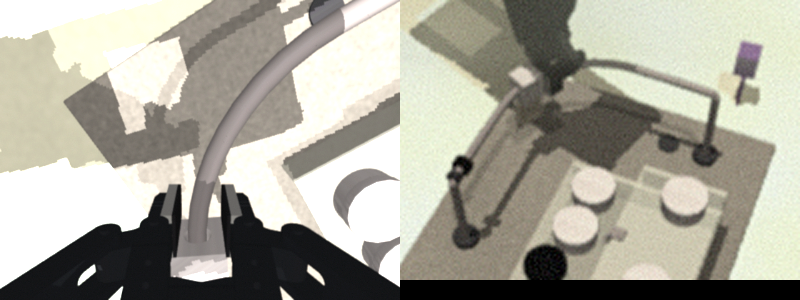

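The rod is still centred (col ~200) with the block upright ahead. Continuing onto the last straight.

Emit:
apply_moves(deltas=[0,0,0.29,-0.04,-0.11,0,-0.46,0,0,0.29,-0.05,-0.11,0,-0.46,0,0,0.28,-0.04,-0.11,0,-0.46,0,0,0.29,-0.04,-0.12,0,-0.46,0,0,0.29,-0.03,-0.11,0,-0.46,0,0,0.28,-0.03,-0.12,0,-0.46,0,0,0.29,-0.03,-0.11,0,-0.46,0,0,0.29,-0.03,-0.12,0,-0.46])

```text
time: 11.83
position: [0.4534, 0.0793, 0.1103]
tcp_rot: [-3.141, -0.0, 1.471]
ft_force: [-0.3, 0.9, 1.4]
gripper_width: 0.023
```

Emit:
apply_moves(deltas=[0,0,0.28,-0.02,-0.12,0,-0.46,0,0,0.29,-0.02,-0.12,0,-0.46,0,0,0.29,-0.02,-0.11,0,-0.46,0,0,0.28,-0.02,-0.12,0,-0.46,0,0,0.29,-0.01,-0.12,0,-0.46,0,0,0.28,-0.01,-0.12,0,-0.46,0,0,0.29,0,-0.12,0,-0.46,0,0,0.29,0,-0.12,0,-0.46])

```text
time: 12.5
position: [0.4509, 0.0555, 0.1103]
tcp_rot: [-3.142, -0.0, 1.671]
ft_force: [0.3, 1.0, 0.3]
gripper_width: 0.0229
```

Emit:
apply_moves(deltas=[0,0,0.28,0,-0.12,0,-0.46,0,0,0.16,0,-0.12,0,-0.46,0,0,0.15,0.01,-0.12,0,-0.46,0,0,0.14,0.01,-0.12,0,-0.46,0,0,0.14,0.01,-0.12,0,-0.46,0,0,0.15,0.01,-0.12,0,-0.46,0,0,0.14,0.02,-0.12,0,-0.46,0,0,0.14,0.02,-0.12,0,-0.46])

```text
time: 13.17
position: [0.4529, 0.0311, 0.1103]
tcp_rot: [-3.142, -0.0, 1.785]
ft_force: [-0.2, 0.7, 0.4]
gripper_width: 0.0227
```

Emit:
apply_moves(deltas=[0,0,0.15,0.03,-0.11,0,-0.46,0,0,0.11,0.02,-0.12,0,-0.46,0,0,0,0.03,-0.12,0,-0.46,0,0,0,0.03,-0.11,0,-0.46,0,0,0,0.03,-0.12,0,-0.46,0,0,0,0.03,-0.12,0,-0.46,0,0,0,0.02,-0.11,0,-0.46,0,0,0,0.03,-0.12,0,-0.46])

```text
time: 13.83
position: [0.4585, 0.0079, 0.1103]
tcp_rot: [-3.142, -0.0, 1.807]
ft_force: [-0.1, 1.5, 0.2]
gripper_width: 0.0227
```

```bash
python3 - <<'E'
from cell import monitor, optics
import cv2,numpy as np
s=monitor.sense();print(s["position"],s["tcp_rot"],s["ft_force"],s["moment"])
a=optics.capture("wrist")[...,::-1];b=optics.capture("scene")[150:255,170:320,::-1]
b=cv2.resize(b,(400,280),interpolation=cv2.INTER_CUBIC)
o=np.zeros((300,800,3),np.uint8);o[:300,:400]=cv2.resize(a,(400,300));o[:280,400:]=b
cv2.imwrite("pics/w6.png",cv2.convertScaleAbs(o,alpha=1.5))
E
```

```text
[0.45845245 0.00785286 0.11029743] [-3.14154722e+00 -3.70194875e-05  1.80672872e+00] [-0.05019534  1.46540592  0.19215496] [ 0.13031518  0.03277537 -0.0024905 ]
```

View pics/w6.png

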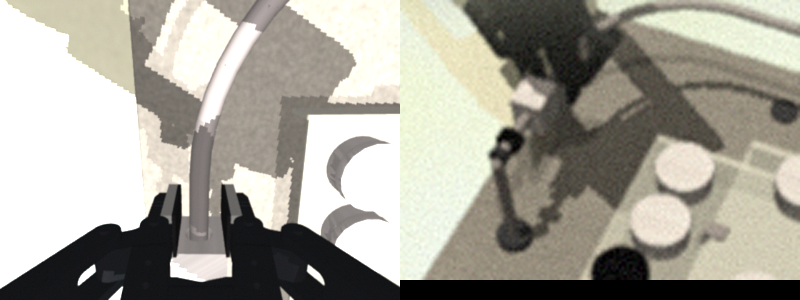

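Emit:
apply_moves(deltas=[0,0,0,0.01,-0.04,0,-0.46,0,0,0,0.01,-0.04,0,-0.46,0,0,0,0.01,-0.04,0,-0.46,0,0,0,0.01,-0.04,0,-0.46,0,0,0,0.01,-0.04,0,-0.46,0,0,0,0.01,-0.04,0,-0.46,0,0,0,0.01,-0.04,0,-0.46,0,0,0,0.01,-0.04,0,-0.46])

```text
time: 14.6
position: [0.4604, 0.0, 0.1103]
tcp_rot: [-3.142, -0.0, 1.807]
ft_force: [-0.7, 0.7, 0.6]
gripper_width: 0.0229
```

Emit:
apply_moves(deltas=[0,0,0,0.01,-0.04,0,-0.46,0,0,0,0.01,-0.04,0,-0.46,0,0,0,0.01,-0.04,0,-0.46,0,0,0,0.01,-0.04,0,-0.46,0,0,0,0.01,-0.04,0,-0.46,0,0,0,0.01,-0.04,0,-0.46,0,0,0,0.01,-0.04,0,-0.46,0,0,0,0.01,-0.04,0,-0.46])

```text
time: 15.27
position: [0.4624, -0.008, 0.1103]
tcp_rot: [-3.142, 0.0, 1.807]
ft_force: [-0.3, 0.2, -0.6]
gripper_width: 0.023
```

Emit:
apply_moves(deltas=[0,0,0,0.01,-0.04,0,-0.46,0,0,0,0,-0.02,0,-0.46,0,0,0,0.01,-0.02,0,-0.46,0,0,0,0,-0.02,0,-0.46,0,0,0,0.01,-0.02,0,-0.46,0,0,0,0,-0.02,0,-0.46,0,0,0,0.01,-0.02,0,-0.46,0,0,0,0,0,0,-0.46])

```text
time: 15.93
position: [0.4635, -0.012, 0.1103]
tcp_rot: [3.142, 0.0, 1.807]
ft_force: [0.1, -0.6, 0.0]
gripper_width: 0.0227
```

Emit:
apply_moves(deltas=[0,0,0,0.01,-0.02,0,-0.46,0,0,0,0,-0.02,0,-0.46,0,0,0,0.01,-0.02,0,-0.46,0,0,0,0,-0.02,0,-0.46,0,0,0,0.01,-0.02,0,-0.46,0,0,0,0,-0.02,0,-0.46,0,0,0,0,-0.02,0,-0.46,0,0,0,0,-0.01,0,-0.46])

```text
time: 16.6
position: [0.4641, -0.0156, 0.1103]
tcp_rot: [-3.142, -0.0, 1.807]
ft_force: [-0.7, 2.9, 0.3]
gripper_width: 0.0232
```

Emit:
apply_moves(deltas=[0,0,0,0.01,-0.02,0,-0.46,0,0,0,0,-0.02,0,-0.46,0,0,0,0.01,-0.02,0,-0.46,0,0,0,0,-0.01,0,-0.46,0,0,0,0,-0.01,0,-0.46,0,0,0,0,-0.01,0,-0.46,0,0,0,0,-0.01,0,-0.46,0,0,0,0,-0.01,0,-0.46])

```text
time: 17.27
position: [0.4648, -0.0184, 0.1103]
tcp_rot: [3.141, 0.0, 1.807]
ft_force: [-1.0, 2.4, -0.2]
gripper_width: 0.0227
```

Emit:
apply_moves(deltas=[0,0,0,0.01,-0.01,0,-0.46,0,0,0,0,-0.01,0,-0.46,0,0,0,0,-0.01,0,-0.46,0,0,0,0,-0.01,0,-0.46,0,0,0,0,-0.01,0,-0.46,0,0,0,0,-0.01,0,-0.46,0,0,0,0,0,0,-0.46,0,0,0,0,0,0,-0.46])

```text
time: 17.93
position: [0.4651, -0.02, 0.1103]
tcp_rot: [3.141, 0.0, 1.807]
ft_force: [-0.5, 2.6, -0.5]
gripper_width: 0.0235
```

Emit:
apply_moves(deltas=[0,0,0,0.01,-0.01,0,-0.46,0,0,0,0,-0.01,0,-0.46,0,0,0,0,-0.01,0,-0.46,0,0,0,0,-0.01,0,-0.46,0,0,0,0,-0.01,0,-0.46,0,0,0,0,0,0,-0.46,0,0,0,0,0,0,-0.46,0,0,0,0,0,0,-0.46])

```text
time: 18.6
position: [0.4651, -0.0204, 0.1103]
tcp_rot: [3.141, -0.001, 1.807]
ft_force: [0.5, 6.4, 1.1]
gripper_width: 0.0234
```

Emit:
apply_moves(deltas=[0,0,0,0,-0.01,0,-0.46,0,0,0,0,-0.01,0,-0.46,0,0,0,0,0,0,-0.46,0,0,0,0,0,0,-0.46,0,0,0,0,0,0,-0.46,0,0,0,0,0,0,-0.46,0,0,0,0,0,0,-0.46,0,0,0,0,0,0,-0.46])

```text
time: 19.27
position: [0.4651, -0.0205, 0.1103]
tcp_rot: [3.141, -0.002, 1.807]
ft_force: [0.2, 7.2, 1.5]
gripper_width: 0.0227
```

```bash
python3 - <<'E'
from cell import monitor, optics
import cv2,numpy as np
for _ in range(3):
    b0=optics.capture("scene"); s=monitor.sense();print(s["position"],s["ft_force"],s["moment"])
a=optics.capture("wrist")[...,::-1];b=b0[185:255,180:280,::-1]
b=cv2.resize(b,(400,280),interpolation=cv2.INTER_CUBIC)
o=np.zeros((300,800,3),np.uint8);o[:300,:400]=cv2.resize(a,(400,300));o[:280,400:]=b
cv2.imwrite("pics/w7.png",cv2.convertScaleAbs(o,alpha=1.7))
E
```

```text
[ 0.46513683 -0.0204343   0.11033794] [ 0.46058343  8.25304987 -0.10607492] [ 1.22355005 -0.01837987  0.03696784]
[ 0.46509431 -0.02046015  0.11030449] [0.80177701 8.00344006 0.27297201] [ 1.22231029  0.0124769  -0.00525404]
[ 0.46511293 -0.02046547  0.11032765] [0.12473139 8.24749877 0.13229733] [ 1.2000839  -0.05016304 -0.01519787]
```

View pics/w7.png

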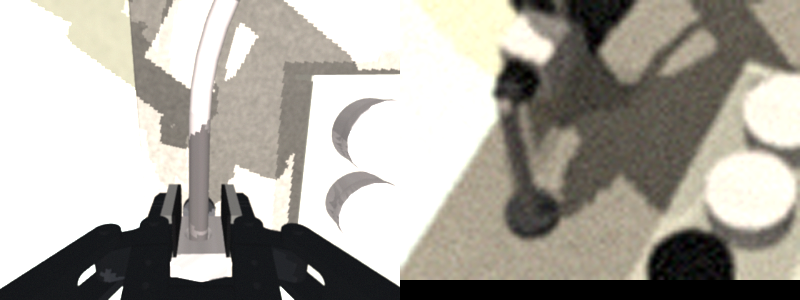

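Emit:
apply_moves(deltas=[0,0,0,0,-0.01,0,-0.46,0,0,0,0,-0.01,0,-0.46,0,0,0,0,0,0,-0.46,0,0,0,0,0,0,-0.46,0,0,0,0,0,0,-0.46,0,0,0,0,0,0,-0.46,0,0,0,0,0,0,-0.46,0,0,0,0,0,0,-0.46])

```text
time: 20.13
position: [0.4651, -0.0205, 0.1103]
tcp_rot: [3.141, -0.003, 1.807]
ft_force: [1.0, 10.7, 1.7]
gripper_width: 0.0229
```

The collar has stopped dead: the force rose from 2.6 to 10.7 N with no travel. I'll back off along the rail and lift.

Emit:
apply_moves(deltas=[0,0,0,-0.01,0.04,0,-0.46,0,0,0,-0.01,0.06,0,-0.46,0,0,0,-0.02,0.08,0,-0.46,0,0,0,-0.02,0.1,0,-0.46,0,0,0,-0.02,0.1,0,-0.46,0,0,0,-0.02,0.1,0,-0.46,0,0,0,0,0,0,-0.46,0,0,0,0,0,0,-0.46])

```text
time: 20.8
position: [0.4627, -0.01, 0.1103]
tcp_rot: [3.142, 0.0, 1.807]
ft_force: [-0.1, -0.0, -0.0]
gripper_width: 0.023
```

Emit:
apply_moves(deltas=[0,0,0,0,0,0.2,-0.46,0,0,0,0,0,0.5,-0.46,0,0,0,0,0,0.6,-0.46,0,0,0,0,0,0.7,-0.46,0,0,0,0,0,0.7,-0.46,0,0,0,0,0,0.7,-0.46,0,0,0,0,0,0.5,-0.46,0,0,0,0,0,0,-0.46])

```text
time: 21.47
position: [0.4644, -0.0107, 0.2109]
tcp_rot: [3.137, 0.003, 1.807]
ft_force: [0.2, 0.0, -0.7]
gripper_width: 0.0232
```

Emit:
apply_moves(deltas=[0,0,0,0.5,0.8,0.3,-0.46,0,0,0,0.5,0.8,0.3,-0.46,0,0,0,0.5,0.8,0.3,-0.46,0,0,0,0.5,0.8,0,-0.46,0,0,0,0.5,0.8,0,-0.46,0,0,0,0.5,0.8,0,-0.46,0,0,0,0,0,0,-0.46,0,0,0,0,0,0,-0.46])

```text
time: 22.13
position: [0.5375, 0.1106, 0.2291]
tcp_rot: [-3.14, -0.0, 1.809]
ft_force: [-0.3, -0.5, 1.3]
gripper_width: 0.0233
```

```bash
python3 - <<'E'
from cell import monitor, optics
import cv2,numpy as np
s=monitor.sense();print(s["time"],s["position"],s["ft_force"])
b=optics.capture("scene")[170:265,170:300,::-1];t=optics.capture("top")[220:290,210:340,::-1]
o=np.zeros((300,800,3),np.uint8);o[:292,:400]=cv2.resize(b,(400,292),interpolation=2);o[:215,400:]=cv2.resize(t,(400,215),interpolation=2)
cv2.imwrite("pics/w8.png",cv2.convertScaleAbs(o,alpha=1.7))
E
```

```text
22.1333 [0.53745814 0.11057922 0.22914734] [-0.29010584 -0.47455416  1.2665343 ]
```

View pics/w8.png

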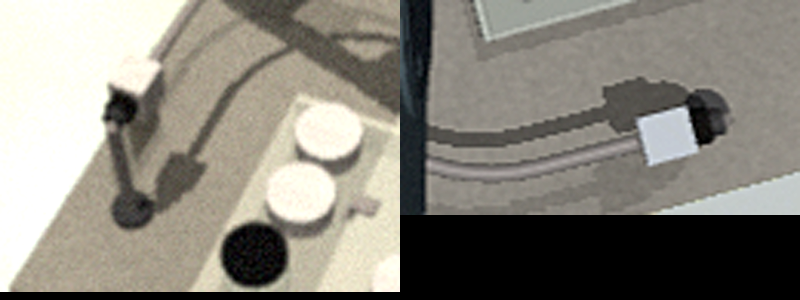

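The carrier hangs upright against the collar, and the collar sits flush on the flange. The tins and jar look undisturbed and the robot is clear, so I'm handing in.

```bash
python3 - <<'E'
from h import *; from cell import optics,bot
w=ray(optics.camera_model("top"),(297.1,264.6),.1455)
for q in ([.5708,.0542,.240],):
    c,s=np.cos(q[2]),np.sin(q[2]);print(w,np.array([[c,s],[-s,c]])@(w-q[:2]))
print(bot.close_job())
E
```

```text
[ 0.46810773 -0.04767967] [-0.12396596 -0.07454937]
the job is handed in; nothing more can be done
None
```

The carrier is round the bend and resting against the stop collar, the collar is home at the flange, and the job is handed in. No verdict was reported.

I did not grip the carrier. I straddled the rod with the fingers about 23 mm apart and pushed the carrier's rear face along the rail, so it turned freely with the bend. At the collar the force rose to about 2.5 N. It then climbed to 10.7 N with no further travel, which I took as home. I backed off about 10 mm, lifted clear and handed in at about 22 s.

Last checks:
- **Carrier:** it hangs upright against the collar. Its centre is near (-124, -75) mm, in a frame I fitted to the rail. The skew itself was not measured.
- **Collar:** the last picture shows it flush on the flange. The exact joint value could not be read.
- **Release:** the force at the tool was back to noise after backing off.
- **Tins and jar:** the two lower tins and the jar looked undisturbed in the last picture. I did not measure any of them, and the tin on the table was outside that view.

**Disagreements:** the top and wrist cameras differed by 4 to 5 mm on the rail's sideways position, so I used the average, which kept the rod about centred between the fingers. The dead stop came about 3 mm before that model predicted. I viewed 11 pictures, one past the budget.

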